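Kit the parts for an amplifier repair

TASK

Kit up the amplifier repair: take the large capacitor, the straight-finned heatsink, the transformer and the toroidal choke from the blue mat and set each upright and fully down in the kit-tray pocket cut to its outline (plain round, oblong, square, and round with a centre post, in that order of parts; do them in any sequence). Set them down, do not drop them, and leave the slim capacitor and the pin-fin heatsink standing where they are.

Things in the scene. Friction and masses are not known exactly. Their poses are not given: they have to be found in the camera images.
- capacitor: The large capacitor: upright black can, 38 mm diameter, 50 mm tall, round aluminium top with a cross; 90 g. Starts standing on the 2 mm blue mat. Origin: centre of its underside, z up.
- heatsink: The straight-finned heatsink: plain aluminium, 64 mm (x) by 36 mm (y), 34 mm tall, five thin straight upright fins running along x on an 8 mm base; 130 g. Grip it across the 36 mm. Starts standing on the 2 mm blue mat. Origin: centre of its underside, z up.
- transformer: Transformer, 44 x 44 mm on plan: dark steel core 44 (x) by 20 (y), 40 mm tall; across it a copper winding in a white bobbin, 44 mm in y, 36 mm tall; white base 4 mm thick; 240 g. Grip it on the core's ends (along x) or the bobbin's sides (along y). Starts standing on the 2 mm blue mat. Origin: centre of its underside, z up.
- choke: Toroidal choke: copper-wound ring lying flat, 50 mm outer diameter, hole 26 mm, 24 mm tall; 110 g. Grip it over its diameter with the fingertips 12 mm or more above its underside, so that they clear the pocket's rim. Starts standing on the 2 mm blue mat. Origin: centre of its underside, z up.
- slim_capacitor: Look-alike, to be left: slim black capacitor can, 24 mm diameter, 50 mm tall, round aluminium top with a cross. Starts standing on the 2 mm blue mat. Origin: centre of its underside, z up.
- pin_heatsink: Look-alike, to be left: aluminium heatsink with a grid of 5 x 3 round pins in place of fins, 64 mm (x) by 36 mm (y), 34 mm tall. Starts standing on the 2 mm blue mat. Origin: centre of its underside, z up.
- pocket_round: Grey plastic insert 100 x 100 x 18 mm, fixed in the grey kit tray (212 mm square, rim 24 mm high, four inserts two by two, 101 mm apart). Central pocket, 10 mm deep, its floor 8 mm above the origin: plain round, 58 mm diameter (for the capacitor). Origin: centre of the insert's underside, 4.5 mm above the table; z up, x and y along its sides.
- pocket_oblong: Grey plastic insert 100 x 100 x 18 mm, fixed in the grey kit tray (212 mm square, rim 24 mm high, four inserts two by two, 101 mm apart). Central pocket, 10 mm deep, its floor 8 mm above the origin: oblong, 84 mm along x, 56 mm along y (for the heatsink). Origin: centre of the insert's underside, 4.5 mm above the table; z up, x and y along its sides.
- pocket_square: Grey plastic insert 100 x 100 x 18 mm, fixed in the grey kit tray (212 mm square, rim 24 mm high, four inserts two by two, 101 mm apart). Central pocket, 10 mm deep, its floor 8 mm above the origin: 64 x 64 mm (for the transformer, any quarter turn). Origin: centre of the insert's underside, 4.5 mm above the table; z up, x and y along its sides.
- pocket_post: Grey plastic insert 100 x 100 x 18 mm, fixed in the grey kit tray (212 mm square, rim 24 mm high, four inserts two by two, 101 mm apart). Central pocket, 10 mm deep, its floor 8 mm above the origin: round, 70 mm diameter, with a central post 8 mm thick, 10 mm tall, that enters the choke's hole. Origin: centre of the insert's underside, 4.5 mm above the table; z up, x and y along its sides.
Mind the look-alikes: they are no part of the job. Leave any red look-alike of the heatsink alone. Leave any brown look-alike of the pocket_oblong alone.

How it is judged:
At the end, for the whole second after the job is handed in: Each of the four parts is in its own pocket: within 12.5 mm of the centre along each side, underside within 2.5 mm of the pocket floor, upright within 0.08 rad, at rest. The slim capacitor and the pin-fin heatsink stand upright within 20 mm of where they started (x of capacitor in the frame of pocket_round between -0.0125 and 0.0125 m and y of capacitor in the frame of pocket_round between -0.0125 and 0.0125 m and z of capacitor in the frame of pocket_round between 0.0055 and 0.0105 m and angle between each of capacitor, heatsink, transformer, choke's own z axis and vertical below 0.08 rad and linear speed of each of capacitor, heatsink, transformer, choke below 0.02 m/s and angular speed of each of capacitor, heatsink, transformer, choke below 0.2 rad/s and x of heatsink in the frame of pocket_oblong between -0.0125 and 0.0125 m and y of heatsink in the frame of pocket_oblong between -0.0125 and 0.0125 m and z of heatsink in the frame of pocket_oblong between 0.0055 and 0.0105 m and x of transformer in the frame of pocket_square between -0.0125 and 0.0125 m and y of transformer in the frame of pocket_square between -0.0125 and 0.0125 m and z of transformer in the frame of pocket_square between 0.0055 and 0.0105 m and x of choke in the frame of pocket_post between -0.0125 and 0.0125 m and y of choke in the frame of pocket_post between -0.0125 and 0.0125 m and z of choke in the frame of pocket_post between 0.0055 and 0.0105 m and distance of each of slim_capacitor, pin_heatsink from where it was at the start of the episode below 0.02 m and angle between each of slim_capacitor, pin_heatsink's own z axis and vertical below 0.1 rad); the robot touches nothing.
It fails at once if a part is dropped: it falls freely, faster than 0.75 m/s (about 3 cm of fall) ((linear speed of capacitor above 0.75 m/s and contact force between the fingers and capacitor below 0.02 N) or (linear speed of heatsink above 0.75 m/s and contact force between the fingers and heatsink below 0.02 N) or (linear speed of transformer above 0.75 m/s and contact force between the fingers and transformer below 0.02 N) or (linear speed of choke above 0.75 m/s and contact force between the fingers and choke below 0.02 N)).
It fails at once if a look-alike is moved more than 30 mm (distance of any of slim_capacitor, pin_heatsink from where it was at the start of the episode above 0.03 m).
It also fails if it takes over 112 s, if anything falls off the work surface, if the arm or the gripper's body presses on something with over 40 N, if the wrist force passes 120 N, or if a joint passes its speed limit or range.

ROBOT

A 7-joint arm with a two-finger parallel gripper is mounted at the origin on the work surface. World frame = base frame: x ahead of the robot, y to its left, z up, the work surface at z = 0. Lengths are in m, angles in rad, forces in N, time in s.
With the tool pointing down it reaches from about 0.425 to 0.8 m from the base axis. Payload 8.3 kg.
Tool frame: the origin (TCP) lies between the finger pads; the fingertips stand 11 mm ahead of it and the grasp point (between the pads) lies 8 mm behind it; z points along the fingers, y is the line along which they close (so a half turn about z gives the same grasp; the last joint's range is limited). The gripper opens to 85 mm and grips with 20 to 120 N. Pads are 22 mm wide; open, the fingers measure 114 mm over their backs; the gripper's body (76 mm by 85 mm) begins 54 mm behind the grasp point. The pads swing forward as they close: fully open they stand 13 mm farther back than shut.
Start: joints at [1.196, 0.383, 0.016, 1.37, -0.006, 1.388, -0.046], TCP at [0.192, -0.595, 0.214] pointing down, gripper open.
Joint ranges: [-2.95, 2.95], [-0.25, 2.06], [-1.52, 1.56], [0.18, 2.33], [-1.44, 4.58], [0.02, 2.06], [-3.01, 3.01]. Speed limits (rad/s): [2.39, 2.39, 3.01, 3.01, 3.14, 3.14, 3.14].

INTERFACE

Orientations are given as a 3x3 rotation matrix whose columns are the frame's x, y, z axes.
In Python, from plant import * gives the robot as it stands.
- The arm moves only by the shell command python3 -m jog 'ROWS' [FORCE]. ROWS is JSON, a list of rows, each a list of 7 numbers: the turn, a rotation vector about the world's x, y, z in units of 6 degrees (1.0 is 6 degrees), then the shift along the world's x, y, z in units of 50 mm (1.0 is 50 mm), then the closure, from 0 (fully open) to 1 (shut). A call has 1 to 20 rows; each row is the pose to reach, as a shift and turn from the pose commanded when the call began; what a row does not reach only later rows make up. A row lasts 1/8 s, in which the tool goes at most 62.5 mm and 10.7 degrees, less where a joint would pass 70% of its speed; a pose out of reach is approached as far as the arm can. A call with a gripper value outside its range is refused whole. The fingers move at their own pace and stop on an object; FORCE is the grip in N (left out, the last holds). Time passes only in rows, so rows that repeat a pose let the fingers close. It gives the time, the measured TCP pose, the force, the opening and the grip force at its end, in the units of the state.
- read_state(): the state, without advancing time (a new reading comes with each control period).
- read_camera(name): name is "scene" or "top" or "wrist"; returns the picture (384x512x3 uint8, red, green, blue); there is no depth.
- camera_info(name): a dict with "mtx" (3x3 intrinsics, pixels), "R" (3x3) and "t" (3): a world point X has camera coordinates R X + t; the wrist camera has in their place "tool_from_camera" (4x4, takes a point from camera to tool coordinates, whose origin is the TCP and whose axes are the flange's). Camera axes: x right, y down, z forward; pixel columns grow to the right and rows downward; lengths in m; the calibration is good to about 2 mm. A picture is of the moment at which its call begins: read the wrist's pose just before it. camera_info takes no time and is no camera call.
- hand_in(): hands the job in; it is judged then, once.
The state is a dict: "clock": time; "q": joint angles; "dq": joint speeds; "joint_torque": joint torques, N m; "tool_pos": TCP position; "tcp_rot": TCP orientation; "contact_force": force on the tool from outside, world axes, zero at the start; "ft_torque": the same for the moment, N m; "width": finger opening in m; "finger_force": force on a finger pad.
Only numpy, scipy, OpenCV 4.12 (cv2) and the standard library are available. Lean on these libraries where they do the work, as an engineer would, in place of code of your own. Each camera call takes 0.05 s, during which the arm holds its last target. There are 200 camera calls.

## Working session

There is one attempt and no reset: what is moved stays moved. The work goes in short steps, Python scripts to look and compute and a shell command to move; the robot and the scene stay as the last step left them, time stands still between calls to the robot, and variables do not carry over. Pictures are saved under pics/ and viewed, at most 14 in all, crops included, and the job is handed in when it is done.

```bash
mkdir -p pics; cat > h.py <<'E'
from plant import *
import numpy as np, cv2
def cam(n):
    i=camera_info(n)
    if 'R' in i: return np.array(i['mtx']),np.array(i['R']),np.array(i['t'])
    s=read_state(); T=np.array(i['tool_from_camera']); Rw=np.array(s['tcp_rot'])
    Rc=Rw@T[:3,:3]; c=Rw@T[:3,3]+np.array(s['tool_pos'])
    return np.array(i['mtx']),Rc.T,-Rc.T@c
def w(C,u,v,z):
    K,R,t=C; d=R.T@np.linalg.solve(K,[u,v,1.]); c=-R.T@t
    return c+d*(z-c[2])/d[2]
def pix(C,X):
    K,R,t=C; p=K@(R@np.array(X)+t); return p[:2]/p[2]
def shot(n,f,crop=None,s=1):
    C=cam(n); im=np.array(read_camera(n))[:,:,::-1]
    cv2.imwrite('pics/raw_'+f,im)
    if crop: x,y,x2,y2=crop; im=im[y:y2,x:x2]
    cv2.imwrite('pics/'+f,cv2.resize(im,None,fx=s,fy=s,interpolation=cv2.INTER_CUBIC)); return C
E
python3 - <<'E'
from h import *
shot('top','top1.png',None,1.5);shot('scene','sc1.png',None,1.5)
s=read_state();print(s['clock'],s['tool_pos'],s['tcp_rot'],s['width'])
for n in('top','scene'):
  C=cam(n);print(n,C[0][0,0],-C[1].T@C[2],C[1].round(3).tolist())
E
```

```text
0.1 [ 0.19165006 -0.59438415  0.21305767] [[ 9.51749018e-01  3.06876974e-01 -5.74029337e-04]
 [ 3.06877510e-01 -9.51747528e-01  1.68414100e-03]
 [-2.95069071e-05 -1.77903624e-03 -9.99998417e-01]] 0.0852676565573519
top 410.87110377224724 [ 0.33149992 -0.06129579  1.37339258] [[0.0, -1.0, 0.004], [-0.995, -0.001, -0.101], [0.101, -0.004, -0.995]]
scene 450.8709294231012 [1.28261706 0.62645609 0.82293545] [[-0.658, 0.753, -0.005], [0.451, 0.389, -0.803], [-0.603, -0.531, -0.596]]
```

View pics/top1.png

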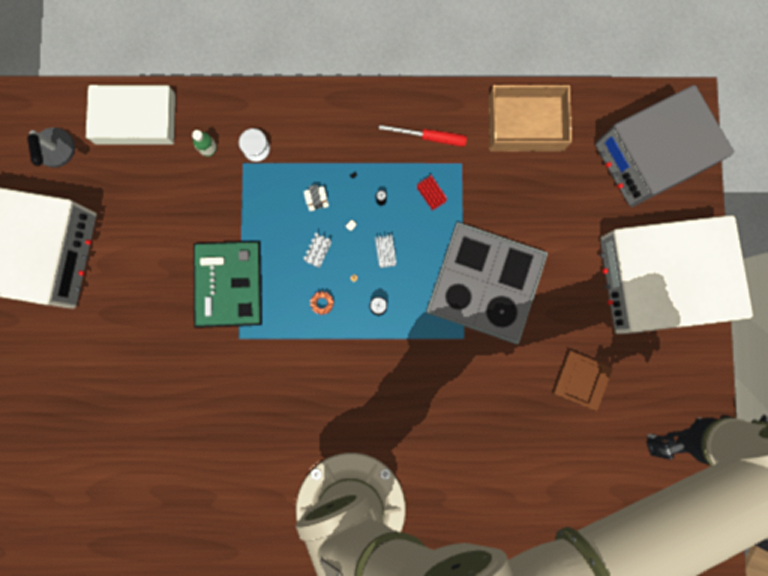

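View pics/sc1.png

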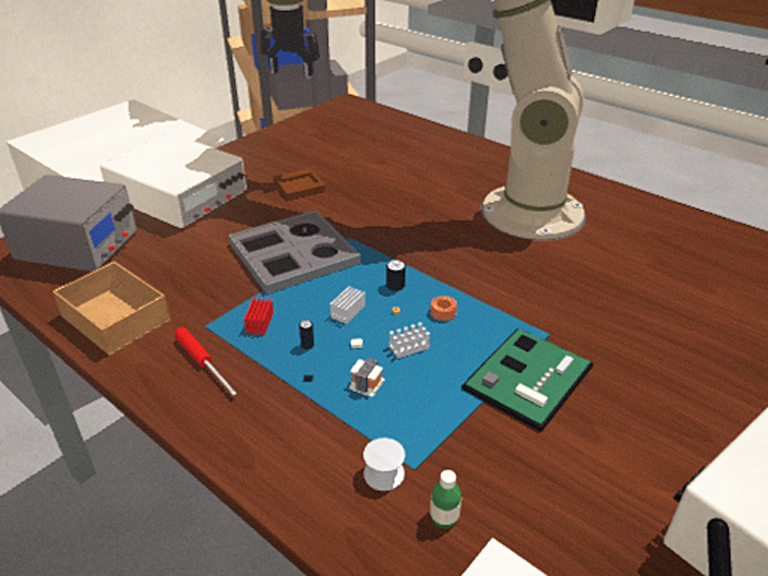

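The top view (768 px wide) shows these candidates:
- **Capacitors:** large (378,304), slim (381,196).
- **Heatsinks:** finned (386,250), pin (318,249), red (431,192).
- **Others:** transformer (316,197), choke (321,302).
- **Pockets in the grey tray:** square (472,253), oblong (516,268), round (458,296), post (501,311). The brown tray at (582,378) is the decoy.

I'm taking a close crop to check these choices.

```bash
python3 - <<'E'
from h import *
im=cv2.imread('pics/raw_top1.png')
a=im[112:232,198:368]; cv2.imwrite('pics/c1.png',cv2.resize(a,None,fx=4.7,fy=4.7,interpolation=cv2.INTER_CUBIC))
E
```

```text
(no output)
```

View pics/c1.png

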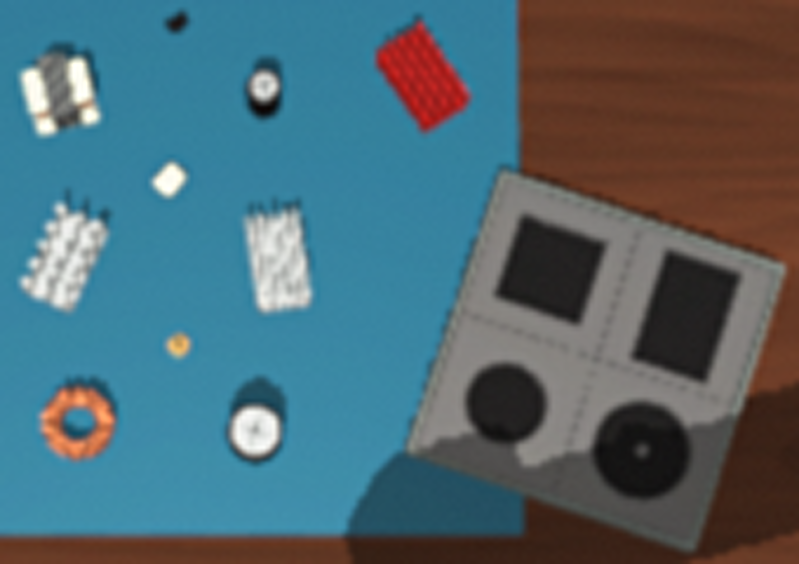

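```bash
cat > m.py <<'E'
from h import *
C=cam('top')
def q(u,v,z): return w(C,198+(u+.5)/4.7-.5,112+(v+.5)/4.7-.5,z)
def show(n,ps,z):
    P=np.array([q(u,v,z) for u,v in ps]); print(n,P.mean(0).round(4), 'r',np.hypot(*P.mean(0)[:2]).round(3))
    if len(P)>1:
        d=np.diff(np.vstack([P,P[:1]]),axis=0); print('  sides',np.hypot(d[:,0],d[:,1]).round(3),'ang',np.degrees(np.arctan2(d[:,1],d[:,0])).round(1))
show('tray',[(500,167),(784,266),(694,551),(408,452)],.024)
show('square',[(523,214),(607,241),(580,325),(496,297)],.0225)
show('oblong',[(671,249),(741,273),(705,382),(632,357)],.0225)
show('round',[(506,403)],.0225);show('post',[(642,450)],.0225)
show('cap',[(255,430)],.052)
show('hs',[(246,215),(300,206),(313,303),(262,312)],.036)
show('pin',[(62,200),(108,225),(68,311),(22,285)],.03)
show('trafo',[(21,72),(85,56),(101,121),(41,136)],.036)
show('choke',[(78,421)],.02)
show('slim',[(264,87)],.052)
E
python3 m.py
```

```text
tray [ 0.4883 -0.2984  0.024 ] r 0.572
  sides [0.212 0.212 0.211 0.214] ang [-109.5  161.3   70.9  -18.2]
square [ 0.5516 -0.2678  0.0225] r 0.613
  sides [0.062 0.063 0.062 0.063] ang [-108.1  161.5   71.4  -18.5]
oblong [ 0.5189 -0.3633  0.0225] r 0.633
  sides [0.052 0.082 0.054 0.082] ang [-109.2  160.6   70.9  -20.7]
round [ 0.4565 -0.2344  0.0225] r 0.513
post [ 0.4234 -0.3294  0.0225] r 0.536
cap [ 0.435  -0.0581  0.052 ] r 0.439
hs [ 0.5566 -0.0757  0.036 ] r 0.562
  sides [0.038 0.069 0.036 0.07 ] ang [ -80.3 -172.6  100.1    9.3]
pin [0.5601 0.0758 0.03  ] r 0.565
  sides [0.037 0.067 0.037 0.067] ang [-118.7  155.8   60.5  -24.3]
trafo [0.6727 0.0785 0.036 ] r 0.677
  sides [0.047 0.048 0.044 0.048] ang [ -75.5 -165.9  104.4   17.7]
choke [0.4438 0.0664 0.02  ] r 0.449
slim [ 0.6754 -0.0642  0.052 ] r 0.678
```

```bash
python3 -m jog '[[0,0,0,1,2,1,0],[0,0,0,2,4,2,0],[0,0,-0.5,3,6,2.4,0],[0,0,-1,4,8,2.4,0],[0,0,-1.5,5,10,2.4,0],[0,0,-1.5,6.2,11.9,2.4,0],[0,0,-1.5,6.2,11.9,2.4,0],[0,0,-1.5,6.2,11.9,2.4,0],[0,0,-1.5,6.2,11.9,2.4,0],[0,0,-1.5,6.2,11.9,2.4,0],[0,0,-1.5,6.2,11.9,2.4,0],[0,0,-1.5,6.2,11.9,2.4,0],[0,0,-1.5,6.2,11.9,2.4,0]]' 40
python3 - <<'E'
from h import *
shot('wrist','w1.png',None,1.5)
s=read_state();print(s['clock'],s['tool_pos'],np.degrees(np.arctan2(*np.array(s['tcp_rot'])[[1,0],1])), s['tcp_rot'][:,2],np.abs(s['dq']).max())
print(camera_info('wrist'))
E
```

```text
clock: 1.72
tool_pos: [0.5016, -0.0002, 0.3335]
tcp_rot: [[0.988, 0.154, -0.001], [0.154, -0.988, -0.0], [-0.001, -0.0, -1.0]]
contact_force: [0.1, 0.3, -0.4]
width: 0.0852
finger_force: 0.0
1.775 [ 0.50147073 -0.00110977  0.33353718] -81.22619969653007 [-9.09374776e-04 -4.52024923e-04 -9.99999484e-01] 0.015489498309493012
{'mtx': array([[273.99829434,   0.        , 251.79254653],
       [  0.        , 273.99829434, 187.6252633 ],
       [  0.        ,   0.        ,   1.        ]]), 'tool_from_camera': array([[-3.67681003e-04, -9.57967959e-01, -2.86874981e-01,
         7.25225451e-02],
       [ 9.99999930e-01, -3.32683924e-04, -1.70737918e-04,
         4.54467345e-05],
       [ 6.81227603e-05, -2.86875024e-01,  9.57968014e-01,
        -1.59907138e-01],
       [ 0.00000000e+00,  0.00000000e+00,  0.00000000e+00,
         1.00000000e+00]])}
```

View pics/w1.png

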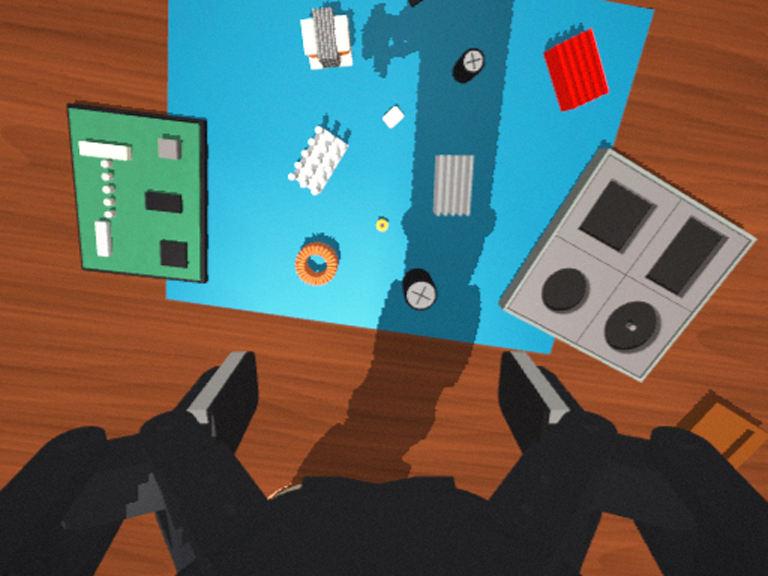

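The wrist view shows every part: cap top (421,296), finned heatsink (454,185), transformer (326,39), choke (317,264), and the tray at (627,265).

```bash
cat > m2.py <<'E'
import m
from h import *
C=cam('wrist')
m.q=lambda u,v,z: w(C,(u+.5)/1.5-.5,(v+.5)/1.5-.5,z)
print('-----wrist')
show=m.show
show('tray',[(607,149),(756,240),(642,380),(502,306)],.024)
show('square',[(607,180),(657,209),(631,250),(580,219)],.0225)
show('round',[(565,290)],.0225);show('post',[(632,327)],.0225)
show('oblong',[(687,216),(727,242),(685,297),(646,270)],.0225)
show('cap',[(421,296)],.052)
show('hs',[(435,155),(473,155),(471,215),(434,215)],.036)
show('trafo core',[(315,8),(334,8),(340,66),(320,67)],.042)
show('choke',[(317,262)],.023)
show('slim',[(473,62)],.052)
E
python3 m2.py | sed -n '/---/,$p'
```

```text
-----wrist
tray [ 0.4881 -0.3009  0.024 ] r 0.573
  sides [0.214 0.207 0.214 0.206] ang [-109.2  160.4   70.6  -19.7]
square [ 0.5538 -0.2712  0.0225] r 0.617
  sides [0.07  0.052 0.074 0.05 ] ang [-108.6  164.8   69.6  -20.1]
round [ 0.4574 -0.2358  0.0225] r 0.515
post [ 0.4234 -0.3313  0.0225] r 0.538
oblong [ 0.5186 -0.3649  0.0225] r 0.634
  sides [0.061 0.076 0.063 0.073] ang [-110.8  161.8   66.5  -19.9]
cap [ 0.4329 -0.0611  0.052 ] r 0.437
hs [ 0.5576 -0.0753  0.036 ] r 0.563
  sides [0.04  0.064 0.041 0.064] ang [ -81.2 -169.4   98.8   10. ]
trafo core [0.6767 0.0757 0.042 ] r 0.681
  sides [0.018 0.05  0.02  0.051] ang [ -81.2 -166.2  101.3   11.8]
choke [0.4466 0.063  0.023 ] r 0.451
slim [ 0.6752 -0.0674  0.052 ] r 0.679
```

```bash
python3 -m jog '[[0,0,0,1.1,-1.5,-2,0],[0,0,0,1.1,-1.5,-3.5,0],[0,0,0,1.1,-1.5,-4.7,0],[0,0,0,1.1,-1.5,-5.5,0],[0,0,0,1.1,-1.5,-6.17,0],[0,0,0,1.1,-1.5,-6.17,0],[0,0,0,1.1,-1.5,-6.17,0],[0,0,0,1.1,-1.5,-6.17,1],[0,0,0,1.1,-1.5,-6.17,1],[0,0,0,1.1,-1.5,-6.17,1],[0,0,0,1.1,-1.5,-6.17,1],[0,0,0,1.1,-1.5,-6.17,1],[0,0,0,1.1,-1.5,-6.17,1],[0,0,0,1.1,-1.5,-6.17,1],[0,0,0,1.1,-1.5,-6.17,1]]' 40
```

```text
clock: 3.65
tool_pos: [0.5568, -0.0748, 0.0254]
tcp_rot: [[0.988, 0.154, -0.0], [0.154, -0.988, 0.0], [-0.0, -0.0, -1.0]]
contact_force: [-0.6, 0.3, 0.1]
width: 0.0001
finger_force: 0.0
```

```bash
python3 - <<'E'
from h import *
shot('wrist','w2.png',None,1.0);shot('scene','s2.png',(100,100,400,320),2.5)
a=cv2.imread('pics/w2.png');b=cv2.imread('pics/s2.png')
b=cv2.resize(b,(524,384)); a=cv2.resize(a,(276,207)); c=np.zeros((384,800,3),np.uint8);c[:,:524]=b;c[:207,524:]=a
cv2.imwrite('pics/j2.png',c)
E
```

```text
(no output)
```

View pics/j2.png

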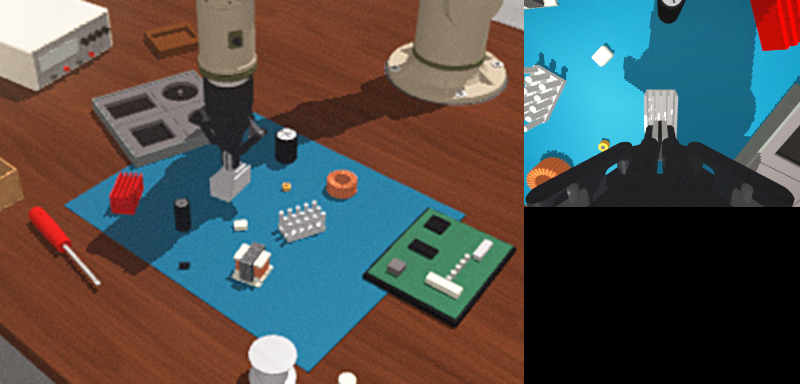

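```bash
python3 - <<'E'
from h import *
a=cv2.imread('pics/raw_w2.png')[130:384,150:390];b=cv2.imread('pics/raw_s2.png')[160:240,190:270]
a=cv2.resize(a,(400,423),interpolation=2);b=cv2.resize(b,(400,400),interpolation=2)
c=np.zeros((423,800,3),np.uint8);c[:,:400]=a;c[:400,400:]=b
cv2.imwrite('pics/j3.png',c)
C=cam('wrist');s=read_state();tp=np.array(s['tool_pos']);print('tcp pix',pix(C,tp),pix(C,tp-[0,0,.011]))
S=cam('scene');print(pix(S,tp),pix(S,tp-[0,0,.011]))
E
```

```text
tcp pix [251.78125699 224.79133737] [251.78455509 217.98356066]
[232.4963469  200.35656036] [232.5977597  203.36950564]
```

View pics/j3.png

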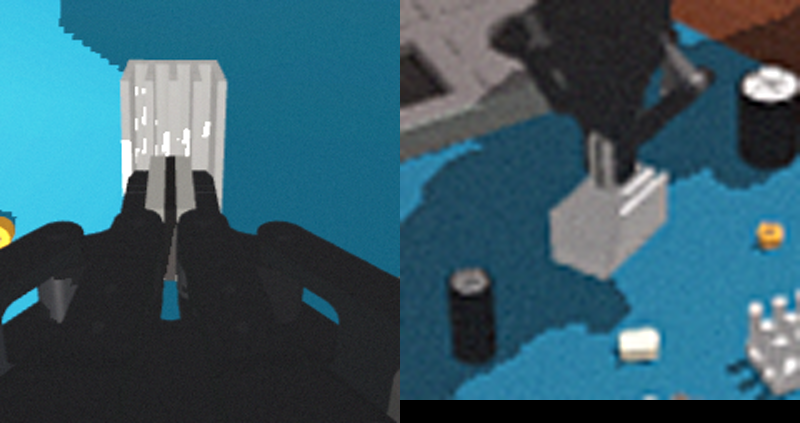

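```bash
python3 - <<'E'
from h import *
C=cam('wrist');S=cam('scene');s=read_state();tp=np.array(s['tool_pos']);R=np.array(s['tcp_rot']);print(s['width'],s['contact_force'],s['finger_force'])
for z in (.014,.02,.027,.036,.04):
  for f in(-.011,0,.011):
    p=tp+R[:,0]*f; p[2]=z; print(z,f,pix(C,p).round(1),pix(S,p).round(1))
# heatsink front top corners
for X in (.032,-.032):
  for Y in(-.018,.018):
    a=np.radians(9.5);p=[.557+X*np.cos(a)-Y*np.sin(a),-.0755+X*np.sin(a)+Y*np.cos(a),.036]
    q=pix(C,p);r=pix(S,p);print('hs',X,Y,((q-[150,130])*400/240).round(),((r-[190,160])*5).round())
E
```

```text
-8.156710856655722e-05 [-0.63299996  0.59130336 -0.07350458] 0.0
0.014 -0.011 [251.8 232.6] [234.7 201.5]
0.014 0 [251.8 217.7] [232.6 203.5]
0.014 0.011 [251.8 202.4] [230.4 205.5]
0.02 -0.011 [251.8 236.6] [234.7 199.8]
0.02 0 [251.8 221.3] [232.5 201.9]
0.02 0.011 [251.8 205.5] [230.4 203.9]
0.027 -0.011 [251.8 241.6] [234.6 197.9]
0.027 0 [251.8 225.8] [232.5 199.9]
0.027 0.011 [251.8 209.5] [230.3 202. ]
0.036 -0.011 [251.8 248.6] [234.6 195.4]
0.036 0 [251.8 232.1] [232.4 197.4]
0.036 0.011 [251.8 215.1] [230.2 199.5]
0.04 -0.011 [251.8 252. ] [234.5 194.3]
0.04 0 [251.8 235.2] [232.4 196.3]
0.04 0.011 [251.8 217.7] [230.2 198.4]
hs 0.032 -0.018 [224.  83.] [153. 207.]
hs 0.032 0.018 [117.  84.] [206. 228.]
hs -0.032 -0.018 [220. 246.] [215. 148.]
hs -0.032 0.018 [125. 247.] [268. 168.]
```

```bash
python3 - <<'E'
from h import *
i=camera_info('wrist');T=np.linalg.inv(np.array(i['tool_from_camera']));K=np.array(i['mtx'])
def p(X):
  c=T[:3,:3]@X+T[:3,3];c=K@c;return (c[:2]/c[2]).round(1)
for y in(.0425,0):
  for z in(.011,-.002,-.015,-.03):
    for x in(.011,-.011): print(y,z,x,p(np.array([x,y,z])),p(np.array([x,-y,z])))
a=cv2.imread('pics/raw_w1.png')[200:384,100:400]
cv2.imwrite('pics/w1c.png',cv2.resize(a,None,fx=2.6,fy=2.6,interpolation=2))
E
```

```text
0.0425 0.011 0.011 [316.  202.6] [187.6 202.6]
0.0425 0.011 -0.011 [313.8 232.8] [189.7 232.9]
0.0425 -0.002 0.011 [320.7 209.7] [182.8 209.8]
0.0425 -0.002 -0.011 [318.2 241.9] [185.3 241.9]
0.0425 -0.015 0.011 [326.2 218. ] [177.3 218.1]
0.0425 -0.015 -0.011 [323.3 252.3] [180.2 252.4]
0.0425 -0.03 0.011 [333.7 229.4] [169.8 229.4]
0.0425 -0.03 -0.011 [330.3 266.5] [173.3 266.6]
0 0.011 0.011 [251.8 202.6] [251.8 202.6]
0 0.011 -0.011 [251.8 232.9] [251.8 232.9]
0 -0.002 0.011 [251.8 209.7] [251.8 209.7]
0 -0.002 -0.011 [251.8 241.9] [251.8 241.9]
0 -0.015 0.011 [251.8 218. ] [251.8 218. ]
0 -0.015 -0.011 [251.8 252.3] [251.8 252.3]
0 -0.03 0.011 [251.8 229.4] [251.8 229.4]
0 -0.03 -0.011 [251.8 266.5] [251.8 266.5]
```

View pics/w1c.png

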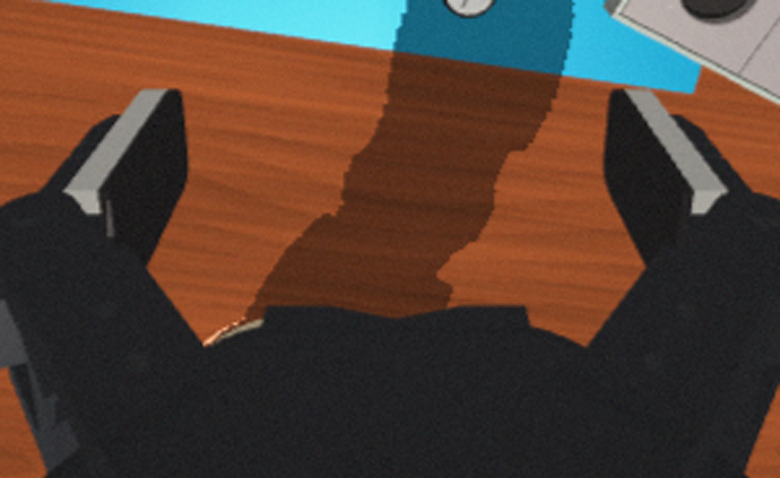

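Closing found nothing. In both images the fingertips end about 15–25 mm behind the TCP, not 11 mm ahead of it, so the pads shut above the fins. I'll measure the true fingertip height by touching bare mat with the fingers shut.

```bash
python3 -m jog '[[0,0,0,0,0,0.6,1],[0,0,0,0,0,1.2,1],[0,0,0,-0.6,-0.25,1.2,1],[0,0,0,-1.14,-0.5,1.2,1],[0,0,0,-1.14,-0.5,0.6,1],[0,0,0,-1.14,-0.5,0,1],[0,0,0,-1.14,-0.5,-0.3,1],[0,0,0,-1.14,-0.5,-0.5,1],[0,0,0,-1.14,-0.5,-0.5,1],[0,0,0,-1.14,-0.5,-0.5,1]]'
python3 -m jog '[[0,0,0,0,0,-0.04,1],[0,0,0,0,0,-0.08,1],[0,0,0,0,0,-0.1,1],[0,0,0,0,0,-0.1,1]]'
python3 -m jog '[[0,0,0,0,0,-0.04,1],[0,0,0,0,0,-0.08,1],[0,0,0,0,0,-0.1,1],[0,0,0,0,0,-0.1,1]]'
```

```text
clock: 5.0
tool_pos: [0.5005, -0.0998, 0.0013]
tcp_rot: [[0.988, 0.154, 0.001], [0.154, -0.988, -0.0], [0.001, 0.0, -1.0]]
contact_force: [0.3, 0.3, -0.1]
width: -0.0005
finger_force: 0.0
clock: 5.5
tool_pos: [0.4997, -0.0998, -0.0046]
tcp_rot: [[0.988, 0.154, -0.0], [0.154, -0.988, 0.0], [-0.0, -0.0, -1.0]]
contact_force: [0.5, 0.0, -0.0]
width: 0.0
finger_force: 0.0
clock: 6.0
tool_pos: [0.4997, -0.0998, -0.0097]
tcp_rot: [[0.988, 0.154, -0.0], [0.154, -0.988, 0.0], [-0.0, -0.0, -1.0]]
contact_force: [-1.0, -0.7, 1.1]
width: -0.0001
finger_force: 0.0
```

Still no contact at TCP z = −10 mm, so the fingertips really are well behind the reported TCP. I'll keep going down in 3 mm steps.

```bash
for i in 1 ; do python3 -m jog '[[0,0,0,0,0,-0.06,1],[0,0,0,0,0,-0.06,1],[0,0,0,0,0,-0.06,1]]' | grep -E 'tool_pos|contact'; python3 -m jog '[[0,0,0,0,0,-0.06,1],[0,0,0,0,0,-0.06,1],[0,0,0,0,0,-0.06,1]]' | grep -E 'tool_pos|contact'; done
```

```text
tool_pos: [0.4997, -0.0998, -0.0125]
contact_force: [-0.5, 0.9, 0.4]
tool_pos: [0.5, -0.0999, -0.0151]
contact_force: [-1.1, 0.3, 5.2]
```

```bash
python3 -m jog '[[0,0,0,0,0,-0.03,1],[0,0,0,0,0,-0.03,1],[0,0,0,0,0,-0.03,1]]' | grep -E 'tool_pos|contact'
python3 - <<'E'
from h import *
s=read_state();print(s['tool_pos'],s['contact_force'])
E
```

```text
tool_pos: [0.5001, -0.0999, -0.0153]
contact_force: [-9.1, 1.2, 23.8]
[ 0.50007197 -0.09993177 -0.01527261] [-9.05786162  1.22960605 23.78030672]
```

Contact is confirmed: shut tips sit 17 mm behind the reported TCP, which is 28 mm off the sheet. I'll use TCP heights 28 mm lower and regrip the heatsink.

```bash
python3 -m jog '[[0,0,0,0,0,0.7,0.5],[0,0,0,0,0,1.6,0],[0,0,0,0.5,0.2,1.6,0],[0,0,0,1.14,0.5,1.6,0],[0,0,0,1.14,0.5,1.6,0],[0,0,0,1.14,0.5,1.6,0],[0,0,0,1.14,0.5,1.6,0],[0,0,0,1.14,0.5,0.9,0],[0,0,0,1.14,0.5,0.5,0],[0,0,0,1.14,0.5,0.27,0],[0,0,0,1.14,0.5,0.27,0],[0,0,0,1.14,0.5,0.27,1],[0,0,0,1.14,0.5,0.27,1],[0,0,0,1.14,0.5,0.27,1],[0,0,0,1.14,0.5,0.27,1],[0,0,0,1.14,0.5,0.27,1],[0,0,0,1.14,0.5,0.27,1]]' 40
```

```text
clock: 9.25
tool_pos: [0.5574, -0.0748, -0.0027]
tcp_rot: [[0.988, 0.154, 0.001], [0.154, -0.988, -0.0], [0.001, 0.0, -1.0]]
contact_force: [-1.6, 0.0, 5.3]
width: 0.0356
finger_force: 41.3
```

```bash
python3 -m jog '[[0,0,0,0,0,0.4,1],[0,0,0,0,0,1,1],[0,0,0,0,0,1.6,1],[0,0,-0.7,-0.1,-0.8,1.6,1],[0,0,-1.4,-0.2,-1.6,1.6,1],[0,0,-2.1,-0.3,-2.4,1.6,1],[0,0,-2.8,-0.4,-3.2,1.6,1],[0,0,-3.5,-0.5,-4,1.6,1],[0,0,-4.2,-0.65,-4.9,1.6,1],[0,0,-4.63,-0.76,-5.78,1.6,1],[0,0,-4.63,-0.76,-5.78,1.6,1],[0,0,-4.63,-0.76,-5.78,1.6,1],[0,0,-4.63,-0.76,-5.78,1.6,1]]'
python3 - <<'E'
from h import *
C=shot('wrist','w3.png',None,1.5)
for X,Y in((.042,.028),(.042,-.028),(-.042,-.028),(-.042,.028)):
  a=np.radians(-19);print((pix(C,[.5193+X*np.cos(a)-Y*np.sin(a),-.3638+X*np.sin(a)+Y*np.cos(a),.0225])*1.5).round())
E
```

```text
clock: 10.88
tool_pos: [0.5195, -0.3622, 0.0767]
tcp_rot: [[0.947, -0.322, 0.0], [-0.322, -0.947, 0.001], [0.0, -0.001, -1.0]]
contact_force: [-0.1, -0.2, -0.0]
width: 0.035
finger_force: 40.5
[327. 219.]
[434. 219.]
[428. 365.]
[331. 364.]
```

View pics/w3.png

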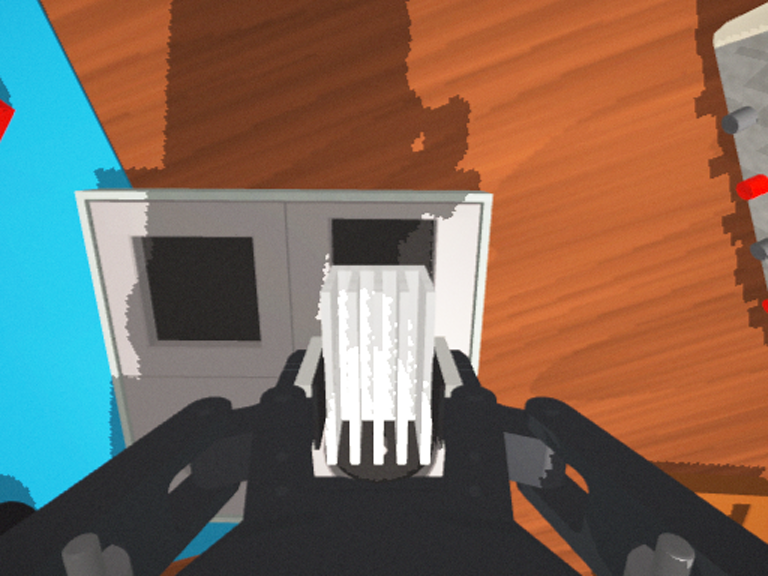

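The heatsink is held square above the oblong pocket, whose edge at (332–437,219) is within 2 mm of the prediction. Lowering.

```bash
python3 -m jog '[[0,0,0,0,-0.02,-0.5,1],[0,0,0,0,-0.02,-0.9,1],[0,0,0,0,-0.02,-1.1,1],[0,0,0,0,-0.02,-1.25,1],[0,0,0,0,-0.02,-1.33,1],[0,0,0,0,-0.02,-1.38,1],[0,0,0,0,-0.02,-1.38,1],[0,0,0,0,-0.02,-1.38,1]]'
```

```text
clock: 11.92
tool_pos: [0.519, -0.365, 0.0079]
tcp_rot: [[0.946, -0.324, 0.001], [-0.324, -0.946, -0.0], [0.001, 0.0, -1.0]]
contact_force: [0.5, -0.6, -0.8]
width: 0.035
finger_force: 40.6
```

```bash
python3 -m jog '[[0,0,0,0,0,-0.02,1],[0,0,0,0,0,-0.02,1],[0,0,0,0,0,-0.02,0],[0,0,0,0,0,-0.02,0],[0,0,0,0,0,-0.02,0],[0,0,0,0,0,-0.02,0],[0,0,0,0,0,0.5,0],[0,0,0,0,0,1.3,0],[0,0,0,0,0,2.2,0],[0,0,0.9,0.5,1.2,2.5,0],[0,0,1.8,1,2.4,2.5,0],[0,0,2.7,1.5,3.6,2.5,0],[0,0,3.6,2,4.8,2.5,0],[0,0,4.5,2.5,6.2,2.5,0],[0,0,5.4,2.8,7.5,2.5,0],[0,0,5.4,3.1,8.84,2.5,0],[0,0,5.4,3.1,8.84,2.5,0],[0,0,5.4,3.1,8.84,2.5,0],[0,0,5.4,3.1,8.84,2.5,0],[0,0,5.4,3.1,8.84,2.5,0]]'
python3 - <<'E'
from h import *
C=shot('wrist','w4.png',None,1.5)
D=cam('top');im=np.array(read_camera('top'))[:,:,::-1];cv2.imwrite('pics/raw_top2.png',im)
E
```

```text
clock: 14.42
tool_pos: [0.6739, 0.0748, 0.1324]
tcp_rot: [[0.973, 0.231, -0.0], [0.231, -0.973, -0.001], [-0.0, 0.001, -1.0]]
contact_force: [0.2, -0.7, 0.2]
width: 0.0854
finger_force: 0.0
```

View pics/w4.png

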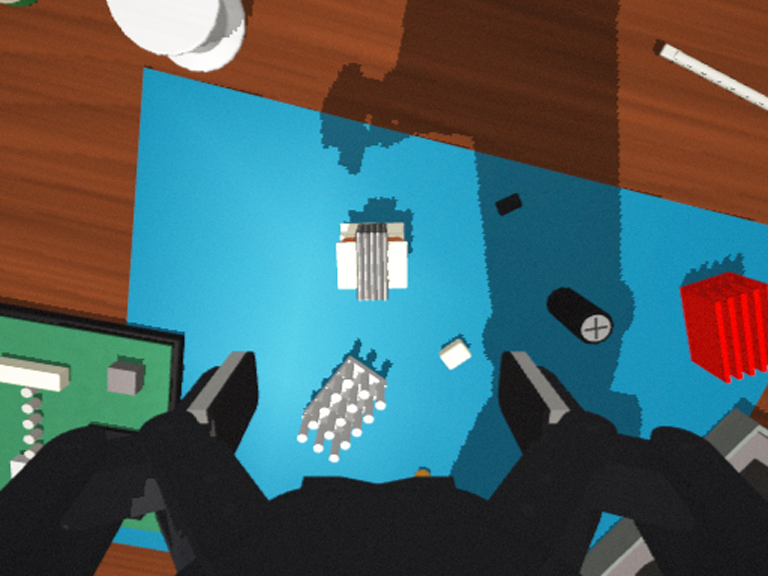

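The transformer is nearly square to the fingers, with its core top at (357–388, 232–300). The pin heatsink at (345,400) is below and left.

```bash
cat > m3.py <<'E'
import m
from h import *
C=cam('wrist')
m.q=lambda u,v,z: w(C,(u+.5)/1.5-.5,(v+.5)/1.5-.5,z)
print('-----wrist')
m.show('core',[(357,232),(386,232),(388,300),(358,300)],.042)
m.show('slim',[(596,328)],.052)
m.show('pin',[(318,447)],.036)
E
python3 m3.py | sed -n '/---/,$p'
```

```text
-----wrist
core [0.6802 0.0805 0.042 ] r 0.685
  sides [0.018 0.044 0.019 0.044] ang [ -76.7 -164.7  103.3   13.3]
slim [ 0.6765 -0.0658  0.052 ] r 0.68
pin [0.5352 0.088  0.036 ] r 0.542
```

```bash
python3 -m jog '[[0,0,0,0.1,0.1,-1,0],[0,0,0,0.1,0.1,-1.7,0],[0,0,0,0.1,0.1,-2.3,0],[0,0,0,0.1,0.1,-2.64,0],[0,0,0,0.1,0.1,-2.64,0],[0,0,0,0.1,0.1,-2.64,0],[0,0,0,0.1,0.1,-2.64,1],[0,0,0,0.1,0.1,-2.64,1],[0,0,0,0.1,0.1,-2.64,1],[0,0,0,0.1,0.1,-2.64,1],[0,0,0,0.1,0.1,-2.64,1],[0,0,0,0.1,0.1,-2.64,1]]' 50
```

```text
clock: 16.02
tool_pos: [0.6795, 0.0822, 0.0015]
tcp_rot: [[0.972, 0.233, 0.002], [0.233, -0.972, 0.0], [0.002, 0.0, -1.0]]
contact_force: [-1.1, -1.1, 5.0]
width: 0.0429
finger_force: 53.1
```

```bash
python3 -m jog '[[0,0,0,0,0,0.4,1],[0,0,0,0,0,1.2,1],[0,0,0,0,0,2,1],[0,0,-0.7,-0.3,-0.9,2,1],[0,0,-1.4,-0.6,-1.8,2,1],[0,0,-2.1,-0.9,-2.7,2,1],[0,0,-2.8,-1.3,-3.6,2,1],[0,0,-3.5,-1.6,-4.5,2,1],[0,0,-4.2,-1.9,-5.4,2,1],[0,0,-4.9,-2.3,-6.3,2,1],[0,0,-5.4,-2.55,-7.02,2,1],[0,0,-5.4,-2.55,-7.02,2,1],[0,0,-5.4,-2.55,-7.02,1.4,1],[0,0,-5.4,-2.55,-7.02,0.9,1],[0,0,-5.4,-2.55,-7.02,0.6,1],[0,0,-5.4,-2.55,-7.02,0.6,1],[0,0,-5.4,-2.55,-7.02,0.6,1]]'
python3 - <<'E'
from h import *
C=shot('wrist','w5.png',None,1.5)
for X,Y in((.032,.032),(.032,-.032),(-.032,-.032),(-.032,.032)):
  a=np.radians(-19);print((pix(C,[.5523+X*np.cos(a)-Y*np.sin(a),-.2682+X*np.sin(a)+Y*np.cos(a),.0225])*1.5).round())
E
```

```text
clock: 18.15
tool_pos: [0.5521, -0.2688, 0.0317]
tcp_rot: [[0.946, -0.324, 0.002], [-0.324, -0.946, -0.0], [0.002, -0.0, -1.0]]
contact_force: [-0.0, -0.4, -2.2]
width: 0.0432
finger_force: 52.2
[300. 259.]
[452. 259.]
[444. 392.]
[307. 392.]
```

View pics/w5.png

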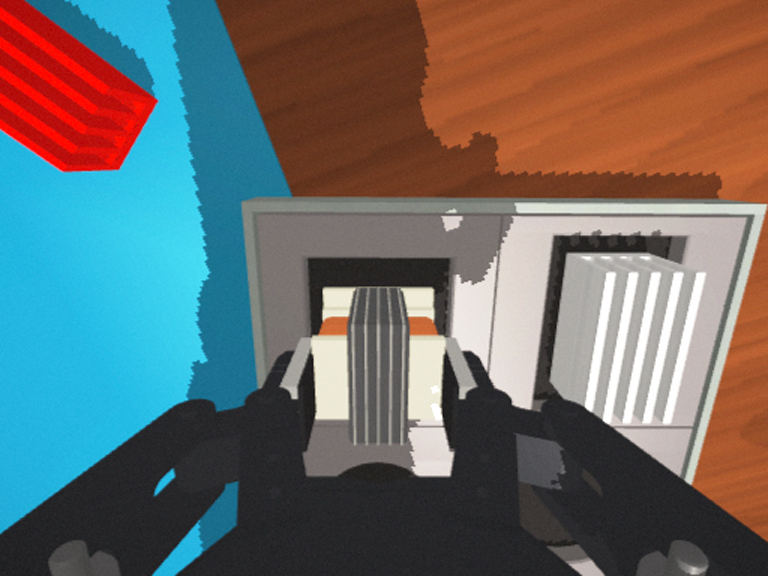

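```bash
python3 -m jog '[[0,0,0,0,0,-0.2,1],[0,0,0,0,0,-0.3,1],[0,0,0,0,0,-0.36,1],[0,0,0,0,0,-0.39,1],[0,0,0,0,0,-0.4,1],[0,0,0,0,0,-0.4,1]]'
python3 -m jog '[[0,0,0,0,0,0,0],[0,0,0,0,0,0,0],[0,0,0,0,0,0,0],[0,0,0,0,0,0,0],[0,0,0,0,0,0.6,0],[0,0,0,0,0,1.4,0],[0,0,0,0,0,2.2,0],[0,0,0,-0.6,1,2.3,0],[0,0,0,-1.2,2,2.3,0],[0,0,0,-1.8,3.1,2.3,0],[0,0,0,-2.36,4.19,2.3,0],[0,0,0,-2.36,4.19,2.3,0],[0,0,0,-2.36,4.19,2.3,0],[0,0,0,-2.36,4.19,2.3,0]]'
```

```text
clock: 18.95
tool_pos: [0.5509, -0.2687, 0.012]
tcp_rot: [[0.946, -0.324, -0.001], [-0.324, -0.946, -0.0], [-0.0, 0.0, -1.0]]
contact_force: [-8.5, 3.6, 12.8]
width: 0.0432
finger_force: 54.1
clock: 20.7
tool_pos: [0.4337, -0.0605, 0.1255]
tcp_rot: [[0.945, -0.326, 0.0], [-0.326, -0.945, 0.0], [0.0, -0.0, -1.0]]
contact_force: [0.3, 0.3, -0.5]
width: 0.0853
finger_force: 0.0
```

```bash
python3 -m jog '[[0,0,0,0,0,-0.8,0],[0,0,0,0,0,-1.5,0],[0,0,0,0,0,-2.1,0],[0,0,0,0,0,-2.45,0],[0,0,0,0,0,-2.45,0],[0,0,0,0,0,-2.45,0],[0,0,0,0,0,-2.45,1],[0,0,0,0,0,-2.45,1],[0,0,0,0,0,-2.45,1],[0,0,0,0,0,-2.45,1],[0,0,0,0,0,-2.45,1],[0,0,0,0,0,-2.45,1],[0,0,0,0,0,-2.45,1]]' 40
```

```text
clock: 22.32
tool_pos: [0.4336, -0.0595, 0.0036]
tcp_rot: [[0.946, -0.324, 0.001], [-0.324, -0.946, -0.0], [0.001, 0.0, -1.0]]
contact_force: [-1.6, -0.4, 6.1]
width: 0.0373
finger_force: 39.5
```

```bash
python3 -m jog '[[0,0,0,0,0,0.4,1],[0,0,0,0,0,1,1],[0,0,0,0.05,0,1.4,1],[0,0,0,0.15,-0.8,1.4,1],[0,0,0,0.25,-1.7,1.4,1],[0,0,0,0.35,-2.6,1.4,1],[0,0,0,0.46,-3.51,1.4,1],[0,0,0,0.46,-3.51,1.4,1],[0,0,0,0.46,-3.51,1,1],[0,0,0,0.46,-3.51,0.6,1],[0,0,0,0.46,-3.51,0.6,1],[0,0,0,0.46,-3.51,0.6,1]]'
python3 - <<'E'
from h import *
C=shot('wrist','w6.png',None,1.5)
for a in range(0,360,90):
  print((pix(C,[.4567+.029*np.cos(np.radians(a-19)),-.2352+.029*np.sin(np.radians(a-19)),.0225])*1.5).round())
E
```

```text
clock: 23.82
tool_pos: [0.4567, -0.2345, 0.0337]
tcp_rot: [[0.946, -0.324, 0.001], [-0.324, -0.946, -0.0], [0.001, -0.0, -1.0]]
contact_force: [-0.6, -0.5, -0.1]
width: 0.0371
finger_force: 40.3
[379. 264.]
[314. 326.]
[379. 384.]
[443. 327.]
```

View pics/w6.png

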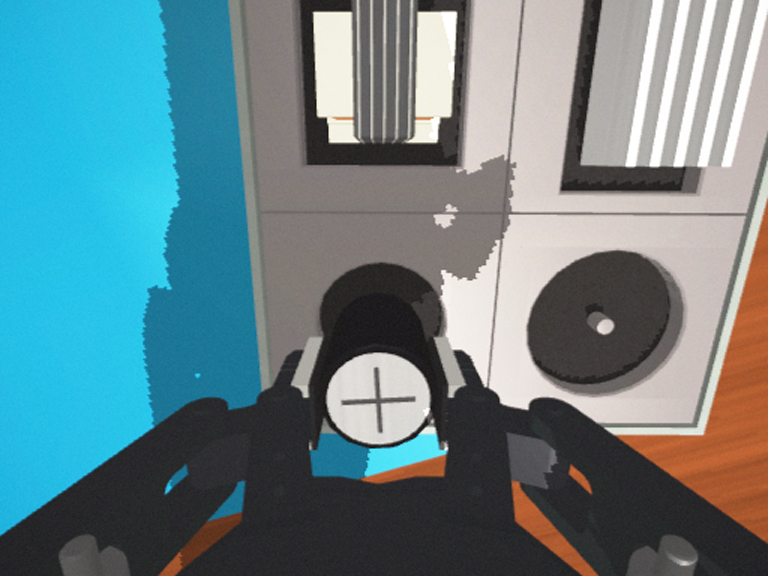

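The transformer and heatsink are seated. The capacitor is upright, over the round pocket (far edge at (380,263), as predicted). Lowering.

```bash
python3 - <<'E'
from h import *
C=cam('wrist');print('post',w(C,602/1.5,324/1.5,.0225))
E
python3 -m jog '[[0,0,0,0,0,-0.2,1],[0,0,0,0,0,-0.3,1],[0,0,0,0,0,-0.36,1],[0,0,0,0,0,-0.39,1],[0,0,0,0,0,-0.4,1],[0,0,0,0,0,-0.4,1]]'
```

```text
post [ 0.42545076 -0.33068006  0.0225    ]
clock: 24.62
tool_pos: [0.4561, -0.2348, 0.0141]
tcp_rot: [[0.946, -0.324, -0.0], [-0.324, -0.946, -0.0], [-0.0, 0.0, -1.0]]
contact_force: [-7.0, 3.4, 14.6]
width: 0.037
finger_force: 41.8
```

```bash
python3 -m jog '[[0,0,0,0,0,0,0],[0,0,0,0,0,0,0],[0,0,0,0,0,0,0],[0,0,0,0,0,0,0],[0,0,0,0,0,0.7,0],[0,0,0,0,0,1.5,0],[0,0,0,0,1,1.7,0],[0,0,0,-0.1,2,1.7,0],[0,0,0,-0.1,3.1,1.7,0],[0,0,0,-0.2,4.2,1.7,0],[0,0,0,-0.2,5.2,1.7,0],[0,0,0,-0.2,6,1.7,0],[0,0,0,-0.2,6,1.7,0],[0,0,0,-0.2,6,1.7,0],[0,0,0,-0.2,6,1.7,0]]'
python3 -m jog '[[0,0,0,0,0,-0.8,0],[0,0,0,0,0,-1.4,0],[0,0,0,0,0,-1.8,0],[0,0,0,0,0,-2.1,0],[0,0,0,0,0,-2.1,0],[0,0,0,0,0,-2.1,0],[0,0,0,0,0,-2.1,1],[0,0,0,0,0,-2.1,1],[0,0,0,0,0,-2.1,1],[0,0,0,0,0,-2.1,1],[0,0,0,0,0,-2.1,1],[0,0,0,0,0,-2.1,1],[0,0,0,0,0,-2.1,1]]' 40
```

```text
clock: 26.5
tool_pos: [0.4463, 0.0638, 0.0978]
tcp_rot: [[0.945, -0.326, -0.0], [-0.326, -0.945, -0.0], [-0.0, 0.0, -1.0]]
contact_force: [0.4, 0.0, -0.3]
width: 0.0853
finger_force: 0.0
clock: 28.12
tool_pos: [0.4467, 0.0652, -0.0061]
tcp_rot: [[0.946, -0.324, 0.001], [-0.324, -0.946, -0.0], [0.001, 0.0, -1.0]]
contact_force: [-3.3, -0.5, 9.3]
width: 0.0486
finger_force: 40.0
```

```bash
python3 -m jog '[[0,0,0,0,0,0.4,1],[0,0,0,0,0,1,1],[0,0,0,0,0,1.9,1],[0,0,0,0,-0.9,1.9,1],[0,0,0,-0.05,-1.8,1.9,1],[0,0,0,-0.1,-2.7,1.9,1],[0,0,0,-0.15,-3.6,1.9,1],[0,0,0,-0.2,-4.5,1.9,1],[0,0,0,-0.25,-5.4,1.9,1],[0,0,0,-0.3,-6.3,1.9,1],[0,0,0,-0.4,-7.2,1.9,1],[0,0,0,-0.44,-7.92,1.9,1],[0,0,0,-0.44,-7.92,1.9,1],[0,0,0,-0.44,-7.92,1.4,1],[0,0,0,-0.44,-7.92,0.9,1],[0,0,0,-0.44,-7.92,0.6,1],[0,0,0,-0.44,-7.92,0.6,1],[0,0,0,-0.44,-7.92,0.6,1]]'
python3 - <<'E'
from h import *
C=shot('wrist','w7.png',None,1.5)
print((pix(C,[.4245,-.3307,.0225])*1.5).round())
for a in range(0,360,90):
  print((pix(C,[.4245+.035*np.cos(np.radians(a-19)),-.3307+.035*np.sin(np.radians(a-19)),.0225])*1.5).round())
E
```

```text
clock: 30.38
tool_pos: [0.425, -0.3309, 0.0239]
tcp_rot: [[0.946, -0.324, 0.001], [-0.324, -0.946, -0.001], [0.001, 0.0, -1.0]]
contact_force: [0.3, 0.2, -1.0]
width: 0.0482
finger_force: 42.3
[377. 337.]
[377. 257.]
[295. 337.]
[377. 408.]
[459. 337.]
```

View pics/w7.png

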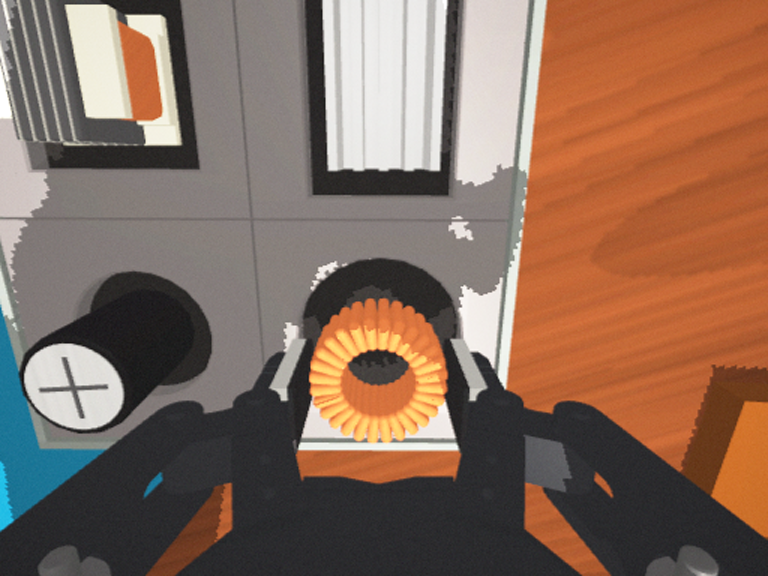

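The choke is level above the post pocket (edge at (380,258), predicted 257). The capacitor stands in its pocket. Lowering, releasing and retreating.

```bash
python3 -m jog '[[0,0,0,0,0,-0.2,1],[0,0,0,0,0,-0.3,1],[0,0,0,0,0,-0.36,1],[0,0,0,0,0,-0.39,1],[0,0,0,0,0,-0.4,1],[0,0,0,0,0,-0.4,1]]'
python3 -m jog '[[0,0,0,0,0,0,0],[0,0,0,0,0,0,0],[0,0,0,0,0,0,0],[0,0,0,0,0,0,0],[0,0,0,0,0,0.6,0],[0,0,0,0,0,1.4,0],[0,0,0,0,0,2.4,0],[0,0,0,0,0,3.6,0],[0,0,0,0.2,0.8,4.4,0],[0,0,0,0.2,1.2,4.4,0],[0,0,0,0.2,1.2,4.4,0],[0,0,0,0.2,1.2,4.4,0]]'
python3 - <<'E'
from h import *
C=shot('wrist','w8.png',None,1.5)
E
```

```text
clock: 31.18
tool_pos: [0.424, -0.3307, 0.0044]
tcp_rot: [[0.946, -0.324, -0.001], [-0.324, -0.946, -0.0], [-0.001, 0.0, -1.0]]
contact_force: [-6.6, 4.8, 17.6]
width: 0.0485
finger_force: 44.0
clock: 32.67
tool_pos: [0.4331, -0.2717, 0.2215]
tcp_rot: [[0.946, -0.325, -0.002], [-0.325, -0.946, 0.001], [-0.002, -0.0, -1.0]]
contact_force: [0.1, -0.4, -0.4]
width: 0.0859
finger_force: 0.0
```

View pics/w8.png

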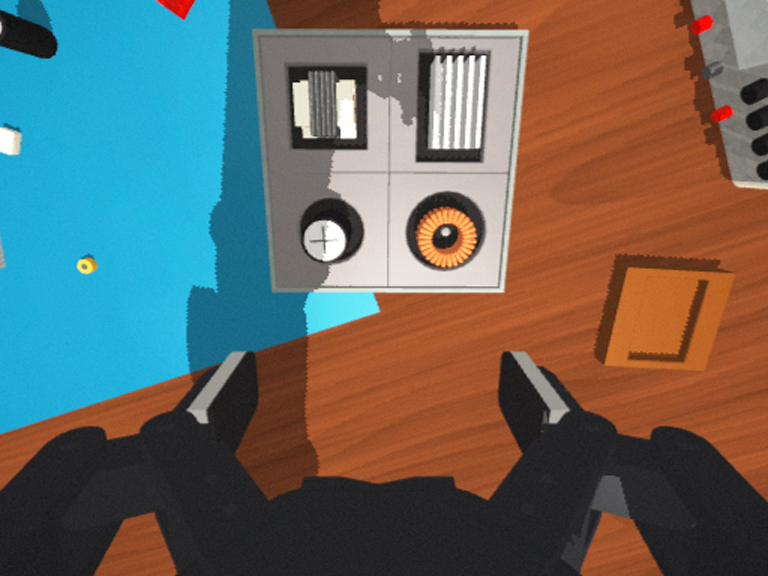

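All four parts are seated; I'll check the centring in numbers before handing in.

```bash
python3 - <<'E'
from h import *
C=cam('wrist');a=np.radians(-19);R=np.array([[np.cos(a),-np.sin(a)],[np.sin(a),np.cos(a)]])
def W(ps,z): return np.mean([w(C,(u+.5)/1.5-.5,(v+.5)/1.5-.5,z)[:2] for u,v in ps],0)
tray=W([(253,30),(528,30),(504,292),(272,292)],.024)
for n,ps,z,o in(('cap',[(325,241)],.0625,(-1,1)),('choke',[(446,239)],.0335,(-1,-1)),
 ('hs',[(433,59),(487,55),(483,150),(429,147)],.0465,(1,-1)),('trafo',[(309,72),(335,71),(337,136),(311,137)],.0525,(1,1))):
  print(n,(R.T@(W(ps,z)-tray)-.0505*np.array(o)).round(4))
E
```

```text
cap [-0.0002  0.0006]
choke [-0.0042  0.0016]
hs [ 0.0001 -0.0003]
trafo [-0.001  -0.0005]
```

```bash
python3 -c "
from plant import *
print(hand_in())"
```

```text
the job is handed in; nothing more can be done
None
```

I placed all four parts in their pockets, each measured within about 4 mm of centre, left the look-alikes alone, and handed the job in at about 33 s; no verdict was returned.

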